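Pin the ring gate and tug-test the pin

TASK

Close the hinged gate over the ring in its nest, then lock it: take the green-knobbed detent pin from the wooden stand and push it down through the hole in the gate with a firm push, not a slam, until it clicks and is fully home. Then tug-test it: pull it straight up with a steady 15 N or so for about a second (a sound pin gives way only at around 25 N), ease off and leave it fully home, with the other things left where they are.

Things in the scene. Friction and masses are not known exactly. Their poses are not given: they have to be found in the camera images.
- gate (a joint): hinge of the nest's gate: a flat steel bar 32 mm wide and 10 mm thick with a red tab at its free end. 0 = closed (level), grows to 1.4 rad as it swings up; it starts half open. The hinge is stiff: the gate stays where it is left, and a push down of a few N on the bar closes it
- gate_tab (a point): middle of the upper face of the red tab, the gate's free end; moves with the gate. 184 mm from the hinge axis along the bar; with the gate closed 47.5 mm above the bench
- gate_hinge (a point): middle of the gate's level hinge axis, 43 mm above the bench, at the far end of the nest, 155 mm from the pin hole; an ear on each side is 56 mm high
- pin_home (a point): on the upright axis of the pin hole, at the height of the closed gate's upper face (47.5 mm above the bench); z points up. Fixed to the nest. The gate's hole is 18 mm wide; under it a block has a bore of 15.6 mm, open to the bench, with the spring balls in it. The pin is fully home when its shoulder is at this point
- detent_pin_knob (a point): centre of the green knob of the detent pin: a steel pin standing upright in the stand, about 0.3 kg. The knob is a fluted cylinder 30 mm in diameter and 36 mm tall, this point half-way up on its axis, 21 mm above the shoulder
- pin_shoulder (a point): centre of the underside of the detent pin's flange (34 mm in diameter, 3 mm thick, under the knob); z points along the pin towards the knob. Below it runs the shank, 41 mm long and 14 mm in diameter with a groove, its last 10 mm tapering to 7 mm at the tip. In the stand the shoulder rests on the stand's top
- detent: the ring of eight spring-loaded balls hidden in the block's bore, 22 mm above the bench; origin on the bore's axis at bench height. On the way in they meet the tip when the shoulder is about 15 mm short of home, the push rises to about 15 N some 6 mm short of home, then they snap into the pin's groove and draw it down home. Pulled up, the home pin yields about a millimetre against the springs, more with more force, falls back home when eased, and springs out at around 25 N
- nest: the ring nest, screwed down: dark base plate about 200 x 90 mm with a ring on a round seat, an aluminium block 56 x 62 x 37 mm with the pin hole, and the gate. Origin on the bench under the middle; x points from the pin hole (at x = -70 mm) to the hinge (at x = +85 mm)
- stand: wooden pin stand, 60 x 130 mm, 46 mm high, fixed; origin on the bench under its middle. Its two holes lie on its y axis, 35 mm either side of the middle, 43 mm deep; which pin is in which varies
- plain_pin_knob (a point): centre of the black knob of the plain pin, the same size as the green one and 70 mm beside it (both knobs reach 85 mm above the bench), in the stand's other hole; not needed, to be left alone
- plug_gauge: plug gauge lying on the bench to the left, 39 x 108 x 39 mm, origin under its middle; to be left alone
- setting_block: ground steel setting block on the bench beyond the nest, 30 x 35 x 28 mm, origin under its middle; to be left alone

How it is judged:
On the way, in this order (a step that is already met when the one before it is completed fails the run):
1. the gate is closed (value of joint gate below 0.03 rad), for 0.2 s.
2. the detent pin is fully home, its shoulder bearing on the closed gate (z of pin_shoulder in the frame of pin_home below 0.001 m and horizontal distance between pin_shoulder and pin_home below 0.003 m and value of joint gate below 0.03 rad and contact force between detent_pin and gate above 1 N), for 0.2 s.
3. the pin is tugged up against its detent with about 15 N: its shoulder is off the gate and the balls' contact forces on it add up to 15 to 29 N, which is a tug of about 10 to 20 N (contact force between detent_pin and gate below 0.5 N and contact force between detent_pin and detent between 15 and 29 N and z of pin_shoulder in the frame of pin_home below 0.0025 m and horizontal distance between pin_shoulder and pin_home below 0.003 m), for 0.5 s.
At the end, for the whole second after the job is handed in: the gate is closed (under 0.03 rad) and the detent pin is let go and at rest fully home: shoulder within 1 mm of the gate's upper face and within 3 mm of the hole's axis (z of pin_shoulder in the frame of pin_home below 0.001 m and horizontal distance between pin_shoulder and pin_home below 0.003 m and value of joint gate below 0.03 rad and linear speed of detent_pin below 0.01 m/s); the robot touches nothing.
It fails at once if the pin is slammed or forced down on the gate (over 50 N) (contact force between detent_pin and gate above 50 N).
It fails at once if the plain pin is moved by over 10 mm (distance of plain_pin_knob from where it was at the start of the episode above 0.01 m).
It fails at once if the plug gauge or the setting block is moved by over 15 mm (distance of any of plug_gauge, setting_block from where it was at the start of the episode above 0.015 m).
It also fails if it takes over 59 s, if anything falls off the work surface, if the arm or the gripper's body presses on something with over 40 N, if the wrist force passes 120 N, or if a joint passes its speed limit or range.

ROBOT

A 7-joint arm with a two-finger parallel gripper is mounted at the origin on a cart in front of the work surface, level with it; the furniture and walls round the work are solid. World frame = base frame: x ahead of the robot, y to its left, z up, the work surface at z = 0. Lengths are in m, angles in rad, forces in N, time in s.
With the tool pointing down it reaches from about 0.425 to 0.925 m from the base axis. Payload 6.8 kg.
Tool frame: the origin (TCP) lies on the centre line of the jaws, within the pads' length; the fingertips stand bot.tip_reach ahead of it and the grasp point (between the pads) lies 3 mm ahead of it (bot.tip_reach is the distance from the TCP to the fingertips, in m); z points along the fingers, y is the line along which they close (so a half turn about z gives the same grasp; the last joint's range is limited). The gripper opens to 85 mm and grips with 20 to 120 N. Pads are 22 mm wide; open, the fingers measure 114 mm over their backs; the gripper's body (76 mm by 85 mm) begins 54 mm behind the grasp point. The pads swing forward as they close: fully open they stand 13 mm farther back than shut.
Start: joints at [-1.339, 0.477, 0.022, 1.555, -0.011, 1.109, -0.083], TCP at [0.225, 0.636, 0.253] pointing down, gripper open.
Joint ranges: [-2.96, 2.96], [-0.34, 2.1], [-1.41, 1.46], [0.24, 2.44], [-1.37, 4.51], [0.17, 1.92], [-2.96, 2.96]. Speed limits (rad/s): [2.39, 2.39, 3.14, 3.14, 3.14, 3.14, 3.14].

INTERFACE

Orientations are given as a unit quaternion [w, x, y, z].
In Python, from station import bot gives the robot as it stands.
- The arm moves only by the tool jog_arm, never from a script. Its argument "deltas" is a list of rows, each a list of 7 numbers: the shift along the world's x, y, z in m, then the turn, a rotation vector about the world's x, y, z in rad, then the opening, from 0 (shut) to 1 (fully open). In form: [[x, y, z, rx, ry, rz, grip], ...]. A call has 1 to 10 rows; each row shifts and turns the commanded pose from where the row before left it; what a row does not reach is not made up. A row lasts 1/10 s, in which the tool goes at most 50 mm and 8.59 degrees, less where a joint would pass 70% of its speed; a pose out of reach is approached as far as the arm can. A call with a gripper value outside its range is refused whole. The fingers move at their own pace and stop on an object; "newtons" is the grip in N (left out, the last holds). Time passes only in rows, so rows that do not move let the fingers close. It gives the time, the measured TCP pose, the force, the opening and the grip force at its end, in the units of the state.
- bot.get_obs(): the state, without advancing time (a new reading comes with each control period).
- bot.read_camera(name): name is "side" or "top"; returns a dict with "img" (420x560x3 uint8, red, green, blue), "K" (3x3 intrinsics, pixels), "eye" and "attitude" of the camera in the world. Camera axes: x right, y down, z forward; pixel columns grow to the right and rows downward; lengths in m; the calibration is good to about 2 mm. A picture is of the moment at which its call begins. There is no depth.
- bot.hand_in(): hands the job in; it is judged then, once.
The state is a dict: "t": time; "q": joint angles; "joint_vel": joint speeds; "joint_torque": joint torques, N m; "eef_pos": TCP position; "tool_rot": TCP orientation; "contact_force": force on the tool from outside, world axes, zero at the start; "torque": the same for the moment, N m; "gripper_width": opening from 0.0 (shut) to 1.0 (fully open); "grasp_force": force on a finger pad.
Only numpy, scipy, OpenCV 4.12 (cv2) and the standard library are available. Lean on these libraries where they do the work, as an engineer would, in place of code of your own. Each camera call takes 0.05 s, during which the arm holds its last target. There are 200 camera calls.

## Working session

There is one attempt and no reset: what is moved stays moved. The work goes in short steps, Python scripts to look and compute and a tool call to move; the robot and the scene stay as the last step left them, time stands still between calls to the robot, and variables do not carry over. Pictures are saved under pics/ and viewed, at most 10 in all, crops included, and the job is handed in when it is done.

Besides the shell and the picture viewer there is one more tool, called after "Call:" as name(argument=value, ...) on one line, values as JSON. jog_arm: Moves the arm, as the interface text tells. Its arguments: {"type":"object","properties":{"deltas":{"type":"array"},"newtons":{"type":"number"}},"required":["deltas"]}

```bash
mkdir -p pics; ls; cat > h.py <<'E'
import numpy as np, cv2
from station import bot
from scipy.spatial.transform import Rotation as R
def cam(n):
    c=bot.read_camera(n); a=np.array(c["attitude"],float)
    M=a if a.shape==(3,3) else R.from_quat(a[[1,2,3,0]]).as_matrix()
    return c["img"],np.array(c["K"]),np.array(c["eye"]),M
def ray(c,u,v):
    d=c[3]@np.linalg.solve(c[1],[u,v,1.]); return c[2],d/np.linalg.norm(d)
def onz(c,u,v,z):
    e,d=ray(c,u,v); return e+d*(z-e[2])/d[2]
def proj(c,p):
    q=c[1]@(c[3].T@(np.array(p)-c[2])); return q[:2]/q[2]
def save(c,n): cv2.imwrite("pics/"+n+".png",c[0][:,:,::-1])
E
python3 - <<'E'
from h import *
for n in("top","side"):
    c=cam(n); save(c,n+"0"); np.save(n+"0.npy",np.array(c,dtype=object),allow_pickle=True); print(n,c[1].tolist(),c[2],c[3].round(3).tolist())
o=bot.get_obs(); print(o, bot.tip_reach)
E
```

```text
pics
top [[466.05426268487173, 0.0, 283.98495502755077], [0.0, 466.05426268487173, 215.69268760655027], [0.0, 0.0, 1.0]] [0.43919133 0.25177646 1.0429278 ] [[-0.019, -0.994, 0.11], [-1.0, 0.016, -0.025], [0.023, -0.111, -0.994]]
side [[546.3508564630511, 0.0, 279.83772515939086], [0.0, 546.3508564630511, 205.3159792906646], [0.0, 0.0, 1.0]] [ 0.55717548 -0.55714625  0.69553588] [[0.999, 0.017, -0.031], [0.034, -0.61, 0.792], [-0.006, -0.793, -0.61]]
{'t': 0.1, 'q': array([-1.33911776,  0.47771398,  0.02233918,  1.55632897, -0.01149238,
        1.10930335, -0.0830911 ]), 'joint_vel': array([ 0.0007637 , -0.00020745, -0.000349  , -0.00062552, -0.00073273,
        0.0021888 ,  0.00124459]), 'joint_torque': array([ 3.92800473e-03, -5.97754920e+01,  1.61348663e+00, -2.81951612e+01,
        1.28933552e-02,  5.08740137e-03,  3.76111200e-05]), 'eef_pos': array([0.22480731, 0.6359469 , 0.25243513]), 'tool_rot': array([-7.64143087e-05,  1.69055605e-01,  9.85606180e-01, -8.09139695e-04]), 'contact_force': array([ 0.77217815, -0.49662287,  0.5681733 ]), 'torque': array([-0.02857231,  0.01922063,  0.07794629]), 'grasp_force': 0.0, 'gripper_width': 0.9999555265556325} 0.022
```

View pics/top0.png

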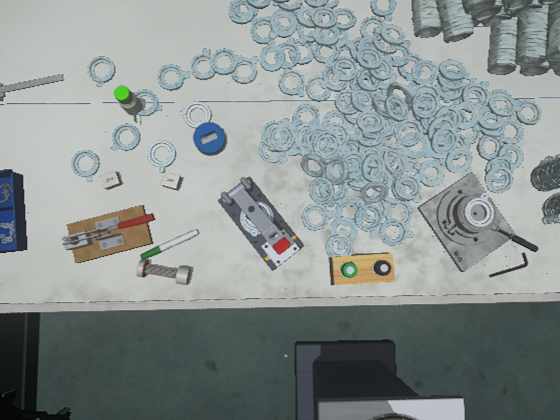

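View pics/side0.png

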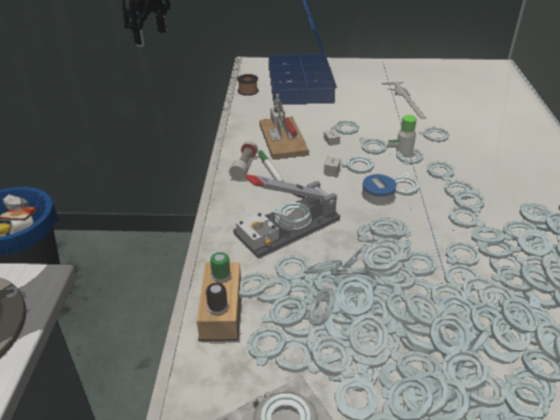

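```bash
python3 - <<'E'
from h import *
T=tuple(np.load("top0.npy",allow_pickle=True)); S=tuple(np.load("side0.npy",allow_pickle=True))
def blob(c,lo,hi,box):
    x0,y0,x1,y1=box; h=cv2.cvtColor(np.ascontiguousarray(c[0][y0:y1,x0:x1]).astype(np.uint8),cv2.COLOR_RGB2HSV)
    m=cv2.inRange(h,lo,hi); n,l,s,ce=cv2.connectedComponentsWithStats(m); k=1+s[1:,4].argmax()
    return ce[k]+[x0,y0],s[k]+[x0,y0,0,0,0]
def tri(a,b):
    (e,d),(f,g)=ray(T,*a),ray(S,*b); A=np.c_[d,-g]; st=np.linalg.lstsq(A,f-e,rcond=None)[0]
    p,q=e+d*st[0],f+g*st[1]; return (p+q)/2,np.linalg.norm(p-q)
gt,s1=blob(T,(45,80,40),(90,255,255),(320,245,400,290)); gs,s2=blob(S,(45,60,30),(90,255,255),(195,240,245,290))
print("green",gt,s1,gs,s2,onz(T,*gt,.08),tri(gt,gs))
bt,s1=blob(T,(0,0,0),(180,255,70),(367,252,395,285)); print("black",bt,s1,onz(T,*bt,.08))
rt,s1=blob(T,(0,120,60),(8,255,255),(262,225,305,262)); rs,s2=blob(S,(0,120,60),(8,255,255),(240,168,268,192))
print("red",rt,s1,rs,s2,tri(rt,rs))
z=lambda c,b:cv2.resize(np.ascontiguousarray(c[0][b[1]:b[3],b[0]:b[2]]).astype(np.uint8),(400,480),interpolation=cv2.INTER_CUBIC)
im=np.hstack([z(T,(210,170,310,290)),z(S,(230,150,350,294))]); cv2.imwrite("pics/z1.png",im[:,:,::-1])
E
```

```text
green [349.09836066 269.70491803] [342 263  15  15 122] [219.8041543  265.97626113] [211 252  18  27 337] [0.43207872 0.09512058 0.08      ] (array([0.43202639, 0.09294147, 0.06655774]), np.float64(9.515297958180646e-05))
black [380.59016393 267.39344262] [374 261  17  14 122] [0.43559866 0.02973819 0.08      ]
red [281.32317073 245.4695122 ] [273 238  18  16 164] [253.79545455 179.52272727] [246 175  17  10  88] (array([0.48107445, 0.23493714, 0.14240603]), np.float64(0.0007559011076173276))
```

View pics/z1.png

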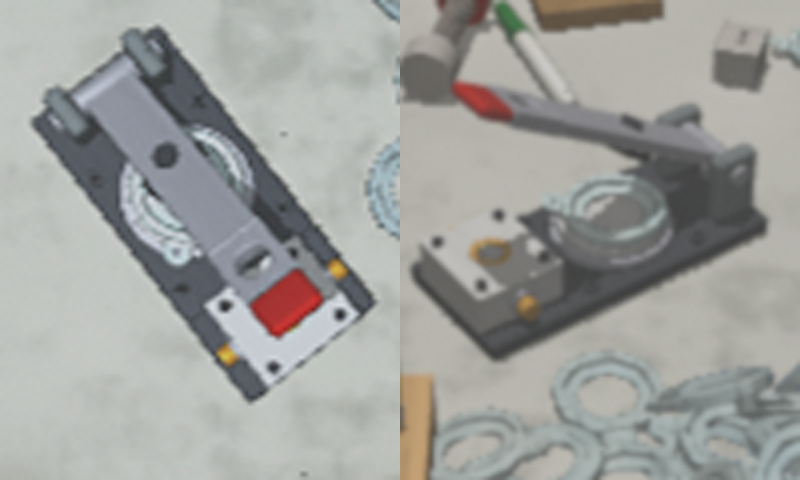

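The top crop shows the ears at px (227,197) and (246,184), the tab at (281,245) and the knobs at (349,270) and (381,267). The side crop shows the block's bore at about (257,225).

```bash
python3 - <<'E'
from h import *
T=tuple(np.load("top0.npy",allow_pickle=True)); S=tuple(np.load("side0.npy",allow_pickle=True))
f=lambda x,y:(210+x/4,170+y/4)
hg=(onz(T,*f(68,110),.05)+onz(T,*f(143,55),.05))/2
b=onz(S,257,225.3,.037); b2=(onz(T,*f(338,268),.03)+onz(T,*f(228,355),.03))/2
tab=np.array([.481,.235,.1424])
cor=[onz(T,*f(*p),.01) for p in((35,120),(160,30),(372,302),(252,400))]; mid=np.mean(cor,0)
far,near=(cor[0]+cor[1])/2,(cor[2]+cor[3])/2
print("hinge",hg,"bore side",b,"goldpins",b2,"dist",np.linalg.norm((hg-b)[:2]),"mid",mid,"len",np.linalg.norm(far-near))
for n,d in(("tab",hg-tab),("bore",hg-b),("plate",far-near)):print(n,np.degrees(np.arctan2(d[1],d[0])),np.linalg.norm(d[:2]))
d=(far-near)[:2];d/=np.linalg.norm(d);print("bore from plate",mid[:2]-.07*d,"hinge",mid[:2]+.085*d,"tabclosed",mid[:2]-.099*d)
o=bot.get_obs();print(R.from_quat(o["tool_rot"][[1,2,3,0]]).as_matrix().round(3))
E
```

```text
hinge [0.605403   0.32783223 0.05      ] bore side [0.48307472 0.23520893 0.037     ] goldpins [0.48160647 0.23412711 0.03      ] dist 0.15343821210123185 mid [0.53843743 0.2766932  0.01      ] len 0.19512739148739178
tab 36.7310999904905 0.15522219502494458
bore 37.13191107776535 0.15343821210123185
plate 36.88811253852207 0.19512739148739178
bore from plate [0.48245078 0.2346754 ] hinge [0.60642121 0.32771482] tabclosed [0.45925631 0.21726803]
[[-0.943  0.333 -0.   ]
 [ 0.333  0.943 -0.002]
 [-0.    -0.002 -1.   ]]
```

Call:
jog_arm(deltas=[[0.026,-0.04,0,0,0,-0.118,0],[0.026,-0.04,0,0,0,-0.118,0],[0.026,-0.04,0,0,0,-0.118,0],[0.026,-0.04,0,0,0,-0.118,0],[0.026,-0.04,0,0,0,-0.118,0],[0.026,-0.04,0,0,0,-0.118,0],[0.026,-0.04,0,0,0,-0.118,0],[0.026,-0.04,0,0,0,-0.118,0],[0.026,-0.04,0,0,0,-0.118,0],[0.027,-0.038,0,0,0,-0.118,0]], newtons=40)

```text
t: 1.1
eef_pos: [0.4864, 0.2364, 0.2532]
tool_rot: [-0.0, 0.691, 0.723, -0.0]
contact_force: [0.1, 0.3, 0.4]
gripper_width: -0.003
grasp_force: 0.0
```

Call:
jog_arm(deltas=[[0,0,-0.03,0,0,0,0],[0,0,-0.03,0,0,0,0],[0,0,-0.02,0,0,0,0],[-0.004,-0.003,-0.01,0,0,0,0],[-0.004,-0.003,-0.01,0,0,0,0],[-0.003,-0.003,-0.01,0,0,0,0],[-0.003,-0.003,-0.01,0,0,0,0],[-0.003,-0.002,-0.01,0,0,0,0],[-0.003,-0.002,-0.01,0,0,0,0],[-0.003,-0.001,-0.01,0,0,0,0]])

```text
t: 2.1
eef_pos: [0.4631, 0.2213, 0.1027]
tool_rot: [0.0, 0.689, 0.725, 0.0]
contact_force: [0.7, -0.4, 0.6]
gripper_width: 0.001
grasp_force: 0.5
```

```bash
python3 - <<'E'
from h import *
c=cam("side"); save(c,"side1")
E
```

```text
(no output)
```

View pics/side1.png

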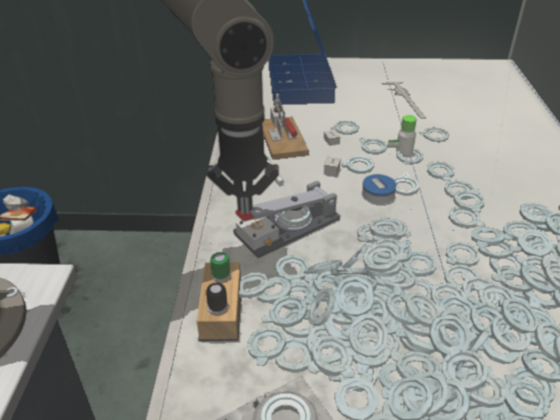

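The side view shows the gate following the fingertips, with the tab at about (243,215). I'll keep pushing down.

Call:
jog_arm(deltas=[[-0.001,-0.001,-0.01,0,0,0,0],[-0.001,0,-0.01,0,0,0,0],[0,0,-0.006,0,0,0,0],[0,0,-0.003,0,0,0,0],[0,0,-0.002,0,0,0,0],[0,0,-0.002,0,0,0,0],[0,0,0,0,0,0,0]])

```text
t: 2.85
eef_pos: [0.4611, 0.2205, 0.0703]
tool_rot: [0.0, 0.689, 0.725, 0.0]
contact_force: [0.2, 0.5, -0.3]
gripper_width: -0.003
grasp_force: 0.0
```

Call:
jog_arm(deltas=[[0,0,-0.001,0,0,0,0],[0,0,-0.001,0,0,0,0],[0,0,-0.001,0,0,0,0],[0,0,0,0,0,0,0],[0,0,0,0,0,0,0]])

```text
t: 3.35
eef_pos: [0.4613, 0.2206, 0.0693]
tool_rot: [-0.0, 0.689, 0.725, 0.001]
contact_force: [-6.4, -2.8, 24.2]
gripper_width: -0.005
grasp_force: 12.0
```

Call:
jog_arm(deltas=[[0,0,0.03,0,0,0,0],[0,0,0.035,0,0,0,0],[0,0,0.035,0,0,0,1],[-0.008,-0.042,0,0,0,0,1],[-0.01,-0.042,0,0,0,0,1],[-0.011,-0.043,0,0,0,0,1],[0,0,0,0,0,0,1],[0,0,0,0,0,0,1]])

```text
t: 4.15
eef_pos: [0.4321, 0.0929, 0.1677]
tool_rot: [-0.0, 0.69, 0.724, 0.001]
contact_force: [-0.6, 0.8, -0.4]
gripper_width: 0.994
grasp_force: 0.0
```

```bash
python3 - <<'E'
from h import *
T=cam("top"); S=cam("side")
np.save("top1.npy",np.array(T,dtype=object),allow_pickle=True)
z=lambda c,b:cv2.resize(np.ascontiguousarray(c[0][b[1]:b[3],b[0]:b[2]]),(400,480),interpolation=cv2.INTER_CUBIC)
im=np.hstack([z(T,(210,170,310,290)),z(S,(170,180,290,324))]); cv2.imwrite("pics/z2.png",im[:,:,::-1])
E
```

```text
(no output)
```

View pics/z2.png

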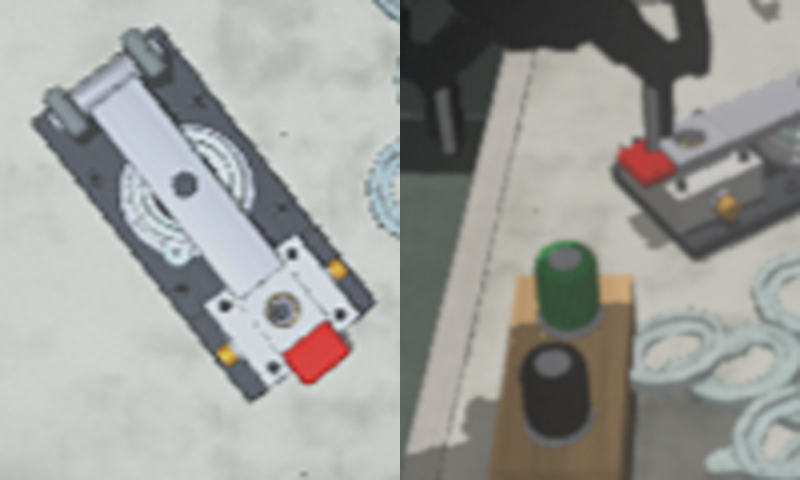

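The gate is closed. Its hole sits at top px (280.8,247.3) and side px (257,221.7). The side view puts the green knob's top disc at (219.5,257.7).

```bash
python3 - <<'E'
from h import *
T=tuple(np.load("top1.npy",allow_pickle=True)); S=tuple(np.load("side0.npy",allow_pickle=True))
T0=tuple(np.load("top0.npy",allow_pickle=True))
print("hole",onz(T,280.75,247.25,.0475),onz(S,257,221.7,.0475))
print("green",onz(S,219.5,257.7,.085),"black",onz(S,215.6,288.6,.085))
g=cv2.cvtColor(np.ascontiguousarray(T0[0][258:282,338:394]).astype(np.uint8),cv2.COLOR_RGB2HSV)
m=cv2.inRange(g,(0,0,60),(180,70,255)); n,l,s,ce=cv2.connectedComponentsWithStats(m)
for k in range(1,n):
    if s[k,4]>8: print(s[k],ce[k]+[338,258],onz(T0,*(ce[k]+[338,258]),.085))
E
```

```text
hole [0.48213065 0.23450568 0.0475    ] [0.48354363 0.23311518 0.0475    ]
green [0.43289467 0.09315838 0.085     ] black [0.43533365 0.02421582 0.085     ]
[55  0  1  9  9] [393. 262.] [0.44616298 0.00477459 0.085     ]
[34  2 12 16 47] [375.31914894 268.        ] [0.43458235 0.04181525 0.085     ]
[ 1  4 10 16 47] [342.08510638 269.42553191] [0.43295291 0.11032907 0.085     ]
[40  5 11 11 83] [383.06024096 267.87951807] [0.43453135 0.02583523 0.085     ]
[ 8  8  8  8 51] [349.78431373 269.68627451] [0.43212726 0.09452242 0.085     ]
```

Call:
jog_arm(deltas=[[0.0,0.001,-0.03,0,0,0,1],[0,0,-0.03,0,0,0,1],[0,0,-0.025,0,0,0,1],[0,0,-0.0105,0,0,0,1],[0,0,0,0,0,0,0],[0,0,0,0,0,0,0],[0,0,0,0,0,0,0],[0,0,0,0,0,0,0],[0,0,0,0,0,0,0],[0,0,0,0,0,0,0]], newtons=60)

```text
t: 5.25
eef_pos: [0.4328, 0.0949, 0.073]
tool_rot: [0.0, 0.689, 0.725, 0.001]
contact_force: [-0.6, 1.0, 5.8]
gripper_width: 0.336
grasp_force: 58.7
```

Call:
jog_arm(deltas=[[0,0,0.01,0,0,0,0],[0,0,0.015,0,0,0,0],[0,0,0.02,0,0,0,0],[0,0,0.02,0,0,0,0],[0,0,0.005,0,0,0,0],[0.01,0.028,0,0,0,0,0],[0.015,0.042,0,0,0,0,0],[0.015,0.042,0,0,0,0,0],[0.01,0.028,0,0,0,0,0],[0,0,0,0,0,0,0]])

```text
t: 6.25
eef_pos: [0.4825, 0.2399, 0.1416]
tool_rot: [-0.0, 0.686, 0.727, 0.001]
contact_force: [0.8, 0.7, -2.8]
gripper_width: 0.339
grasp_force: 59.6
```

```bash
python3 - <<'E'
from h import *
T=cam("top"); S=cam("side"); o=bot.get_obs(); print(o["eef_pos"],o["contact_force"],o["gripper_width"],o["tool_rot"])
np.save("side2.npy",np.array(S,dtype=object),allow_pickle=True)
z=lambda c,b:cv2.resize(np.ascontiguousarray(c[0][b[1]:b[3],b[0]:b[2]]),(400,480),interpolation=cv2.INTER_CUBIC)
im=np.hstack([z(T,(230,190,330,310)),z(S,(210,140,310,260))]); cv2.imwrite("pics/z3.png",im[:,:,::-1])
E
```

```text
[0.48136207 0.23459434 0.14119584] [-0.85460221 -1.18717748 -2.93610904] 0.33950338802625535 [-3.12482201e-05  6.88325232e-01  7.25401856e-01 -7.22754582e-04]
```

View pics/z3.png

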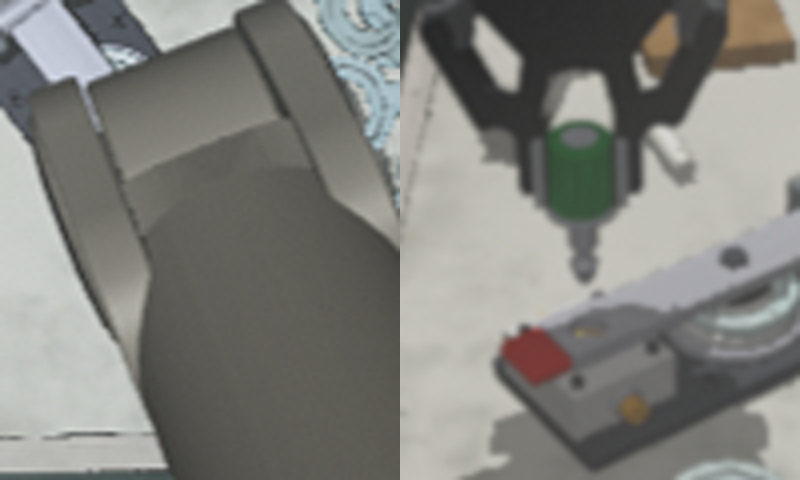

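The side view shows the pin upright in the jaws. Its knob top is at px (255.8,173.8), its tip at (256.5,209.5), and it is above the hole at (257,221.6).

```bash
python3 - <<'E'
from h import *
S=tuple(np.load("side2.npy",allow_pickle=True))
for l in(.068,.070):print(onz(S,255.75,173.75,.085+l),onz(S,256.5,209.3,.005+l))
print("hole",onz(S,257,221.7,.0475)); p=onz(S,257,221.7,.0475)
print("expected px if aligned: knob",proj(S,[p[0],p[1],.154]),"tip",proj(S,[p[0],p[1],.074]))
E
```

```text
[0.48432842 0.23752572 0.153     ] [0.48306819 0.23818473 0.073     ]
[0.48459696 0.23459625 0.155     ] [0.48330627 0.2356296  0.075     ]
hole [0.48354363 0.23311518 0.0475    ]
expected px if aligned: knob [255.1106989 174.689127 ] tip [256.55266204 210.56903314]
```

Call:
jog_arm(deltas=[[0,-0.0005,-0.01,0,0,0,0],[0,0,-0.01,0,0,0,0],[0,0,-0.006,0,0,0,0],[0,0,-0.004,0,0,0,0],[0,0,-0.004,0,0,0,0],[0,0,-0.004,0,0,0,0],[0,0,-0.003,0,0,0,0],[0,0,-0.002,0,0,0,0],[0,0,0,0,0,0,0],[0,0,0,0,0,0,0]])

```text
t: 7.35
eef_pos: [0.4821, 0.234, 0.0989]
tool_rot: [0.0, 0.689, 0.725, 0.0]
contact_force: [-0.6, -0.0, -3.4]
gripper_width: 0.334
grasp_force: 59.6
```

Call:
jog_arm(deltas=[[0,0,-0.003,0,0,0,0],[0,0,-0.003,0,0,0,0],[0,0,-0.002,0,0,0,0],[0,0,-0.002,0,0,0,0],[0,0,-0.001,0,0,0,0],[0,0,-0.001,0,0,0,0],[0,0,0,0,0,0,0],[0,0,0,0,0,0,0]])

```text
t: 8.15
eef_pos: [0.4824, 0.2348, 0.0872]
tool_rot: [-0.0, 0.689, 0.725, 0.001]
contact_force: [-0.0, 5.9, 0.5]
gripper_width: 0.336
grasp_force: 59.6
```

Call:
jog_arm(deltas=[[0,0.0008,0,0,0,0,0],[0,0,-0.001,0,0,0,0],[0,0,-0.001,0,0,0,0],[0,0,0,0,0,0,0],[0,0,0,0,0,0,0]])

```text
t: 8.65
eef_pos: [0.4825, 0.235, 0.0854]
tool_rot: [0.0, 0.689, 0.725, 0.001]
contact_force: [0.7, 3.4, 6.0]
gripper_width: 0.338
grasp_force: 60.3
```

Call:
jog_arm(deltas=[[0,0.0006,-0.001,0,0,0,0],[0,0,-0.001,0,0,0,0],[0,0,-0.001,0,0,0,0],[0,0,0,0,0,0,0],[0,0,0,0,0,0,0]])

```text
t: 9.15
eef_pos: [0.4829, 0.2353, 0.0829]
tool_rot: [0.0, 0.689, 0.725, 0.001]
contact_force: [-1.4, 2.4, 10.2]
gripper_width: 0.335
grasp_force: 61.1
```

Call:
jog_arm(deltas=[[0,0.0003,-0.001,0,0,0,0],[0,0,-0.001,0,0,0,0],[0,0,-0.001,0,0,0,0],[0,0,0,0,0,0,0],[0,0,0,0,0,0,0]])

```text
t: 9.65
eef_pos: [0.4817, 0.2352, 0.0773]
tool_rot: [0.0, 0.689, 0.725, -0.001]
contact_force: [5.2, 4.0, -16.6]
gripper_width: 0.335
grasp_force: 60.3
```

Call:
jog_arm(deltas=[[0.0003,0.0003,-0.001,0,0,0,0],[0,0,-0.001,0,0,0,0],[0,0,-0.0005,0,0,0,0],[0,0,0,0,0,0,0],[0,0,0,0,0,0,0]])

```text
t: 10.15
eef_pos: [0.4819, 0.2355, 0.075]
tool_rot: [0.0, 0.689, 0.725, -0.001]
contact_force: [4.3, 3.0, -10.9]
gripper_width: 0.332
grasp_force: 62.7
```

Call:
jog_arm(deltas=[[0.0008,0.0004,-0.0005,0,0,0,0],[0,0,-0.0005,0,0,0,0],[0,0,-0.0005,0,0,0,0],[0,0,0,0,0,0,0],[0,0,0,0,0,0,0]])

```text
t: 10.65
eef_pos: [0.4825, 0.2359, 0.0746]
tool_rot: [-0.0, 0.689, 0.725, -0.001]
contact_force: [0.1, 1.6, -3.5]
gripper_width: 0.335
grasp_force: 63.4
```

Call:
jog_arm(deltas=[[0,0,-0.0005,0,0,0,0],[0,0,-0.0005,0,0,0,0],[0,0,-0.0005,0,0,0,0],[0,0,0,0,0,0,0],[0,0,0,0,0,0,0],[0,0,0,0,0,0,0]])

```text
t: 11.25
eef_pos: [0.4826, 0.236, 0.0744]
tool_rot: [-0.001, 0.689, 0.725, -0.0]
contact_force: [-7.2, -1.2, 12.0]
gripper_width: 0.334
grasp_force: 65.2
```

Call:
jog_arm(deltas=[[-0.0004,0,0.0005,0,0,0,0],[0,0,0.0005,0,0,0,0],[0,0,0.0005,0,0,0,0],[0,0,0.0005,0,0,0,0],[0,0,0,0,0,0,0],[0,0,0,0,0,0,0]])

```text
t: 11.85
eef_pos: [0.4825, 0.2361, 0.0749]
tool_rot: [0.0, 0.689, 0.725, -0.0]
contact_force: [1.3, 1.7, -8.0]
gripper_width: 0.335
grasp_force: 63.4
```

Call:
jog_arm(deltas=[[0,0,0.0005,0,0,0,0],[0,0,0.0003,0,0,0,0],[0,0,0,0,0,0,0],[0,0,0,0,0,0,0]])

```text
t: 12.25
eef_pos: [0.4821, 0.236, 0.0754]
tool_rot: [-0.0, 0.689, 0.725, -0.001]
contact_force: [2.1, 1.7, -20.8]
gripper_width: 0.334
grasp_force: 61.9
```

Call:
jog_arm(deltas=[[0,0,-0.0002,0,0,0,0],[0,0,0,0,0,0,0],[0,0,0,0,0,0,0],[0,0,0,0,0,0,0],[0,0,0,0,0,0,0],[0,0,0,0,0,0,0]])

```text
t: 12.85
eef_pos: [0.4823, 0.2361, 0.0756]
tool_rot: [-0.0, 0.689, 0.725, -0.0]
contact_force: [1.5, -0.1, -23.2]
gripper_width: 0.332
grasp_force: 61.9
```

Call:
jog_arm(deltas=[[0,0,-0.0004,0,0,0,0],[0,0,0,0,0,0,0],[0,0,0,0,0,0,0]])

```text
t: 13.15
eef_pos: [0.4825, 0.2362, 0.0755]
tool_rot: [-0.0, 0.689, 0.725, -0.0]
contact_force: [0.2, -0.5, -19.9]
gripper_width: 0.333
grasp_force: 61.9
```

Call:
jog_arm(deltas=[[0,0,-0.0002,0,0,0,0],[0,0,0,0,0,0,0],[0,0,0,0,0,0,0]])

```text
t: 13.45
eef_pos: [0.4826, 0.2363, 0.0754]
tool_rot: [-0.0, 0.689, 0.725, -0.0]
contact_force: [-1.1, -1.1, -17.1]
gripper_width: 0.334
grasp_force: 62.1
```

Call:
jog_arm(deltas=[[0,0,0,0,0,0,0],[0,0,0,0,0,0,0],[0,0,0,0,0,0,0],[0,0,0,0,0,0,0],[0,0,0,0,0,0,0]])

```text
t: 13.95
eef_pos: [0.4826, 0.2363, 0.0753]
tool_rot: [-0.0, 0.689, 0.725, -0.0]
contact_force: [-1.8, -1.1, -15.2]
gripper_width: 0.337
grasp_force: 62.2
```

Call:
jog_arm(deltas=[[0,0,0.0003,0,0,0,0],[0,0,0,0,0,0,0],[0,0,0,0,0,0,0],[0,0,0,0,0,0,0],[0,0,0,0,0,0,0],[0,0,0,0,0,0,0],[0,0,0,0,0,0,0],[0,0,0,0,0,0,0]])

```text
t: 14.75
eef_pos: [0.4826, 0.2363, 0.0755]
tool_rot: [-0.0, 0.689, 0.725, -0.0]
contact_force: [0.0, -0.5, -20.5]
gripper_width: 0.332
grasp_force: 62.0
```

Call:
jog_arm(deltas=[[0,0,-0.0004,0,0,0,0],[0,0,-0.0004,0,0,0,0],[0,0,-0.0004,0,0,0,0],[0,0,-0.0003,0,0,0,0],[0,0,0,0,0,0,0],[0,0,0,0,0,0,0]])

```text
t: 15.35
eef_pos: [0.4829, 0.2365, 0.0746]
tool_rot: [-0.0, 0.689, 0.725, 0.0]
contact_force: [-3.9, -1.9, -4.7]
gripper_width: 0.337
grasp_force: 63.3
```

Call:
jog_arm(deltas=[[0,0,-0.0004,0,0,0,0],[0,0,-0.0003,0,0,0,0],[0,0,0,0,0,0,0],[0,0,0,0,0,0,0]])

```text
t: 15.75
eef_pos: [0.4829, 0.2364, 0.0745]
tool_rot: [-0.0, 0.689, 0.725, 0.0]
contact_force: [-6.1, -3.1, 4.3]
gripper_width: 0.338
grasp_force: 64.2
```

Call:
jog_arm(deltas=[[0,0,0,0,0,0,0.6],[0,0,0,0,0,0,0.8],[0,0,0,0,0,0,0.8],[0,0,0.01,0,0,0,0.8],[0,0,0.03,0,0,0,0.8],[0,0,0.04,0,0,0,0.8],[-0.01,-0.03,0.04,0,0,0,0.8],[-0.01,-0.04,0.03,0,0,0,0.8],[-0.01,-0.04,0,0,0,0,0.8],[0,0,0,0,0,0,0.8]])

```text
t: 16.75
eef_pos: [0.4526, 0.1224, 0.2237]
tool_rot: [0.0, 0.692, 0.722, 0.001]
contact_force: [-0.7, 0.1, 0.8]
gripper_width: 0.801
grasp_force: 0.0
```

```bash
python3 - <<'E'
from h import *
T=cam("top"); S=cam("side")
z=lambda c,b:cv2.resize(np.ascontiguousarray(c[0][b[1]:b[3],b[0]:b[2]]),(400,480),interpolation=cv2.INTER_CUBIC)
im=np.hstack([z(T,(230,190,330,310)),z(S,(200,160,320,304))]); cv2.imwrite("pics/z4.png",im[:,:,::-1])
p=onz(S,257,221.7,.0475); print("side: knob top expected",(proj(S,[p[0],p[1],.0865])-[200,160])*400/120+[400,0])
E
```

```text
side: knob top expected [587.78877732 150.64552241]
```

View pics/z4.png

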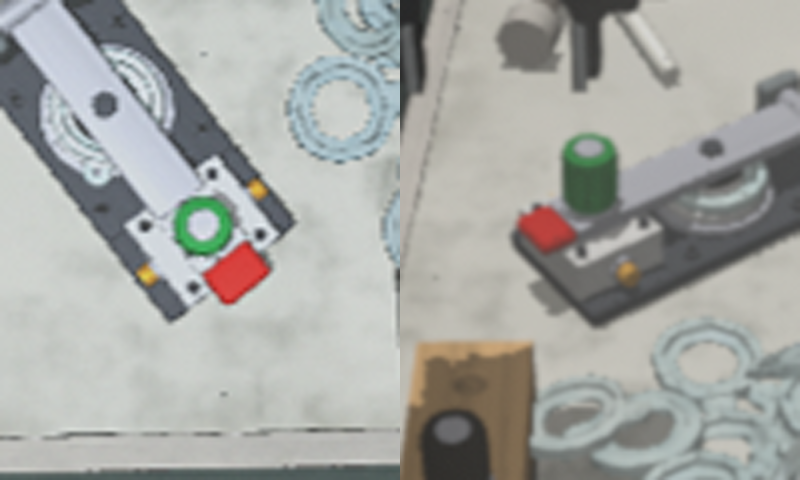

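The pin is home and upright on the closed gate, with its knob top at (588,147) in the crop against an expected (588,151). The gripper is clear, and the other things I can see have not moved.

```bash
python3 -c "
from station import bot
print(bot.hand_in())"
```

```text
the job is handed in; nothing more can be done
None
```

The gate is closed, the green pin is pushed fully home, tug-tested at roughly 12–20 N for over a second, eased off and released; I handed the job in at about 17 s, and no verdict came back.

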